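Load the bracket rack and hold it up for inspection

TASK

Hang the loose blue bracket by the hole in its floor on the empty post of the small carrying rack, seated down on the rack and lined up like the blue bracket already there, and let go of it while the rack stays on its stand. Then take the rack by its yellow handle, lift it about 10 cm clear of its stand and keep it there, level and steady with both brackets still seated: finish while holding it, do not put it down. Leave the dark bracket without a hole and the other things on the bench where they are.

Things in the scene. Friction and masses are not known exactly. Their poses are not given: they have to be found in the camera images.
- bracket: the loose blue bracket to hang, on the bench. U-channel of 4 mm sheet, open side up: 40 mm wide over its two walls (its x), 60 mm long (its y), 50 mm high. A 17 mm round hole goes through the middle of its floor. Origin: centre of the underside, on the hole's axis; z up. About 110 g. Can be gripped from above across the outside of its walls (closing along x).
- hung_bracket: a blue bracket identical to the loose one, already hung on the rack's full post. Origin: centre of its underside; its y along the rack's y.
- blank: a dark steel bracket of the same shape and size (40 x 60 x 50 mm), but without a hole; it lies loose on the bench near the loose blue one and is not to be moved. The two may have swapped places. Origin: centre of its underside.
- rack: loose carrying rack: aluminium plate 80 (its x) by 210 (its y) by 6 mm, two upright brass posts at y = -75 mm (empty) and +75 mm (full), yellow handle in the middle. Posts: 12 mm thick, tapered tip, 34 mm above the plate. Rests on its stand, 20 mm above the bench. Origin: centre of the plate's underside, z up. About 420 g, 640 g with both brackets, then balanced about the handle.
- handle (a point): centre of the rack handle's grip bar, 86 mm above the plate's underside. The bar is 16 mm wide (rack x), 16 mm high and 60 mm long (rack y), on two legs at its ends; nothing stands beside it in x. Axes as the rack's.
- empty_post (a point): foot of the empty post: on its axis, on the plate's top face (6 mm above the rack's origin). A hung bracket's origin comes to lie here. Axes as the rack's.
- full_post (a point): foot of the other post, on the plate's top face, which carries the hung bracket.
- stand: grey stand fixed to the bench, 100 mm (x) by 236 mm (y): two cross bars whose tops, 20 mm above the bench, carry the rack, and a 24 mm high stop at each y end, 5 mm clear of the rack's ends. Origin: centre of its underside on the bench.
- hammer: bystander: steel hammer, 270 mm long, lying near the far right of the bench; not to be moved.
- wrench: bystander: 180 mm dark steel wrench lying close in front of the robot; not to be moved.
- can: bystander: upright can with an orange label, 60 mm across, 150 mm high, at the back of the bench; not to be moved.
Not all that is in view belongs to the job. What is shaped like the hung_bracket but red is not meant.

How it is judged:
On the way, in this order (a step that is already met when the one before it is completed fails the run):
1. the loose blue bracket sits on the empty post, lined up with the rack and let go, with the rack still on its stand (horizontal distance between bracket and empty_post below 0.006 m and z of bracket in the frame of empty_post between -0.004 and 0.004 m and angle between the z axis of bracket and the z axis of rack, either way round below 0.08 rad and angle between the y axis of bracket and the y axis of rack, either way round below 0.35 rad and contact force between the fingers and bracket below 0.1 N and distance between rack and stand below 0.03 m), for 0.2 s.
2. the rack is held by its handle well clear of its stand, level and steady, for a second (height (world z) of rack between 0.09 and 0.2 m and angle between rack's own z axis and vertical below 0.087 rad and contact force between the fingers and rack above 2 N and contact force between rack and stand below 0.1 N and distance between the grasp point and handle below 0.04 m and linear speed of rack below 0.02 m/s and angular speed of rack below 0.15 rad/s and contact force between the fingers and bracket below 0.5 N), for 1 s.
At the end, for the whole second after the job is handed in: Rack held by its handle (TCP within 40 mm), underside 90 to 200 mm above bench, tilt under 5 deg, under 20 mm/s and 0.15 rad/s, off the stand; bracket on the post (6 mm sideways, 4 mm in height, flat, lined up within 0.35 rad), not touched by fingers; other bracket within 8 mm of its post foot (all of step 2 and horizontal distance between bracket and empty_post below 0.006 m and z of bracket in the frame of empty_post between -0.004 and 0.004 m and angle between the z axis of bracket and the z axis of rack, either way round below 0.08 rad and angle between the y axis of bracket and the y axis of rack, either way round below 0.35 rad and distance between hung_bracket and full_post below 0.008 m); the arm keeps its last pose, push and grip.
It fails at once if a bystander (dark bracket, hammer, wrench or can) is moved by more than 30 mm (distance of any of blank, hammer, wrench, can from where it was at the start of the episode above 0.03 m).
It fails at once if the rack is tipped by more than 20 degrees (angle between rack's own z axis and vertical above 0.35 rad).
It fails at once if the bracket already hung comes off its post (distance between hung_bracket and full_post above 0.03 m).
It also fails if it takes over 58 s, if anything falls off the work surface, if the arm or the gripper's body presses on something with over 40 N, if the wrist force passes 120 N, or if a joint passes its speed limit or range.

ROBOT

A 6-joint arm with a two-finger parallel gripper is mounted at the origin on the work surface. World frame = base frame: x ahead of the robot, y to its left, z up, the work surface at z = 0. Lengths are in m, angles in rad, forces in N, time in s.
With the tool pointing down it reaches from about 0.375 to 0.975 m from the base axis. Payload 3.8 kg.
Tool frame: the origin (TCP) lies between the finger pads, 19 mm behind the fingertips; this is the grasp point; z points along the fingers, y is the line along which they close (so a half turn about z gives the same grasp; the last joint's range is limited). The gripper opens to 85 mm and grips with 20 to 120 N. Pads are 22 mm wide; open, the fingers measure 114 mm over their backs; the gripper's body (76 mm by 85 mm) begins 54 mm behind the grasp point. The pads swing forward as they close: fully open they stand 13 mm farther back than shut.
Start: joints at [-0.037, 0.264, 1.604, -0, 1.274, -0.037], TCP at [0.675, -0, 0.25] pointing down, gripper open.
Joint ranges: [-2.63, 2.63], [-0.94, 2.18], [0.31, 2.57], [-1.31, 4.45], [0, 2.66], [-2.55, 2.55]. Speed limits (rad/s): [2.57, 2.57, 3.14, 3.14, 3.14, 3.14].

INTERFACE

Orientations are given as a rotation vector (axis times angle).
In Python, from workcell import bot, vision gives the robot as it stands. The module is installed in compiled form; this text tells all that it offers.
- The arm moves only by the tool play_rows, never from a script. Its argument "moves" is a list that holds one entry, the list of rows, each a list of 7 numbers: the turn, a rotation vector about the tool's x, y, z as a fraction of full scale, then the shift along the tool's x, y, z as a fraction of full scale, then the finger opening in mm, from 0 to 85.4. In form: [[[ax, ay, az, x, y, z, jaw], ...]]. A call has 1 to 5 rows; each row shifts and turns the commanded pose from where the row before left it, along the tool's axes as they then stand; what a row does not reach is not made up. Full scale, the value 1, is 0.1 m for a shift and 0.5 rad for a turn. A row lasts 1/12 s, in which the tool goes at most 41.7 mm and 7.16 degrees, less where a joint would pass 70% of its speed; a pose out of reach is approached as far as the arm can. A call with a number of a shift or a turn outside -1 to 1 is refused whole. A call with a gripper value outside its range is refused whole. The fingers move at their own pace and stop on an object; "newtons" is the grip in N (left out, the last holds). Time passes only in rows, so rows that do not move let the fingers close. It gives the time, the measured TCP pose, the force, the opening and the grip force at its end, in the units of the state.
- bot.read_state(): the state, without advancing time (a new reading comes with each control period).
- vision.read_camera(name): name is "scene" or "side" or "wrist"; returns a dict with "image" (420x560x3 uint8, red, green, blue), "depth" (420x560 float32, m along the optical axis (not along the pixel's ray), 0 where there is no reading), "K" (3x3 intrinsics, pixels), "R" (3x3) and "t" (3): a world point X has camera coordinates R X + t. Camera axes: x right, y down, z forward; pixel columns grow to the right and rows downward; lengths in m; the calibration is good to about 2 mm. The wrist camera is an equidistant fisheye: a pixel r from the principal point sees the ray r / f radians off the axis. A picture is of the moment at which its call begins.
- bot.finish_job(): hands the job in; it is judged then, once.
The state is a dict: "time": time; "q": joint angles; "joint_vel": joint speeds; "joint_torque": joint torques, N m; "tool_pos": TCP position; "tcp_rot": TCP orientation; "wrist_force": force on the tool from outside, world axes, zero at the start; "torque": the same for the moment, N m; "width": opening from 0.0 (shut) to 1.0 (fully open); "grip_force": force on a finger pad.
Only numpy, scipy, OpenCV 4.12 (cv2) and the standard library are available. Lean on these libraries where they do the work, as an engineer would, in place of code of your own. Each camera call takes 0.05 s, during which the arm holds its last target. There are 200 camera calls.

## Working session

There is one attempt and no reset: what is moved stays moved. The work goes in short steps, Python scripts to look and compute and a tool call to move; the robot and the scene stay as the last step left them, time stands still between calls to the robot, and variables do not carry over. Pictures are saved under pics/ and viewed, at most 13 in all, crops included, and the job is handed in when it is done.

Besides the shell and the picture viewer there is one more tool, called after ">>>" by a JSON object that holds its "fn" and its "kwargs", one argument or row to a line. play_rows: Moves the arm, as the interface text tells. Its arguments: {"type":"object","properties":{"moves":{"type":"array","items":{"type":"array","items":{"type":"array","items":{"type":"number"}}}},"newtons":{"type":"number"}},"required":["moves"]}

```bash
mkdir -p pics
python3 - <<'E'
from workcell import bot, vision
import cv2,numpy as np,pickle
ims=[]
for n in("scene","side"):
    c=vision.read_camera(n);pickle.dump(c,open(n+'.pkl','wb'));print(n,c['K'].tolist(),c['R'].round(3).tolist(),c['t'].round(3).tolist())
    cv2.imwrite(f'pics/{n}0.png',c['image'][...,::-1])
s=bot.read_state();print(s)
E
```

```text
scene [[445.6161701617803, 0.0, 283.2538590068793], [0.0, 445.6161701617803, 207.14234435308143], [0.0, 0.0, 1.0]] [[0.402, 0.916, -0.0], [0.564, -0.248, -0.787], [-0.721, 0.316, -0.617]] [-0.249, -0.228, 1.644]
side [[448.13858766774143, 0.0, 274.0463413148498], [0.0, 448.13858766774143, 203.9145231582782], [0.0, 0.0, 1.0]] [[-1.0, -0.028, 0.004], [-0.02, 0.603, -0.798], [0.02, -0.797, -0.603]] [0.568, 0.063, 1.095]
{'time': 0.1, 'q': array([-3.69279890e-02,  2.64693651e-01,  1.60525386e+00,  8.34518189e-06,
        1.27373240e+00, -3.68772786e-02]), 'joint_vel': array([-1.20640498e-03, -1.37205716e-03, -2.99695789e-03, -2.50170989e-05,
       -1.41141849e-04,  6.15309023e-04]), 'joint_torque': array([ 2.96398039e-04, -5.16707003e+01, -3.68589377e+01,  1.30520286e-05,
        6.22219843e-03,  5.24967299e-05]), 'tool_pos': array([6.74360172e-01, 5.52359042e-06, 2.48766966e-01]), 'tcp_rot': array([-2.22041467, -2.22029663,  0.00222098]), 'wrist_force': array([ 0.42104008, -0.08109666, -0.64542686]), 'torque': array([-0.00361524, -0.00726428, -0.00808276]), 'grip_force': 0.0, 'width': 1.0011168140894076}
```

View pics/scene0.png

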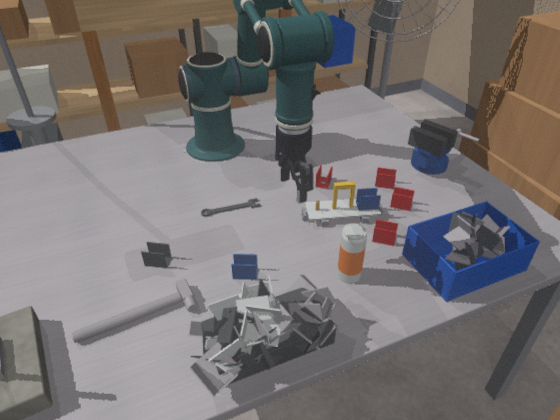

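View pics/side0.png

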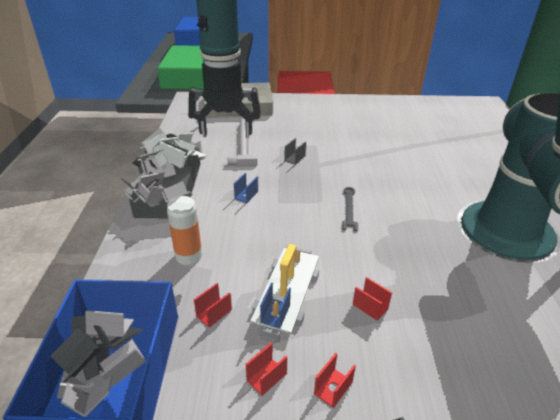

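Candidates for the loose blue bracket:
- Blue at scene (245,267) / side (246,188): stands free on the bench.
- Blue at scene (368,199) / side (275,305): already hung on the rack.
- Dark blank at scene (157,255) / side (294,152).
- Reds, which are not meant, at scene (323,178), (386,178), (402,199), (386,233).

By the description I choose the first. Next I measure it and check it in a close crop.

```bash
cat > h.py <<'E'
import numpy as np,cv2
def cloud(c):
    d=c['depth'];v,u=np.indices(d.shape);K=c['K']
    P=np.stack([(u-K[0,2])/K[0,0]*d,(v-K[1,2])/K[1,1]*d,d],-1)
    return (P-c['t'])@c['R'],d>0
def hsv(c): return cv2.cvtColor(c['image'],cv2.COLOR_RGB2HSV)
def blob(c,mask,win):
    m=mask.copy();w=np.zeros_like(m);u0,u1,v0,v1=win;w[v0:v1,u0:u1]=1;return m&w
E
python3 - <<'E'
import pickle
from h import *
W={'scene':{'loose':(225,265,248,285),'hung':(352,385,183,215),'handle':(325,362,175,215),'plate':(300,390,190,225)},
'side':{'loose':(228,264,170,206),'hung':(255,296,280,330),'handle':(275,305,240,295),'plate':(245,325,240,335)}}
crop=[]
for n in W:
    c=pickle.load(open(n+'.pkl','rb'));X,ok=cloud(c);H=hsv(c)
    blue=(H[...,0]>100)&(H[...,0]<130)&(H[...,1]>90)
    yel=(H[...,0]>15)&(H[...,0]<35)&(H[...,1]>130)
    wh=(H[...,1]<40)
    for k,w in W[n].items():
        m=blob(c,{'loose':blue,'hung':blue,'handle':yel,'plate':wh}[k],w)&ok
        if k=='plate': m&=(abs(X[...,2]-.026)<.006)
        p=X[m];z=p[:,2];print(n,k,len(p),np.percentile(z,[1,50,99]).round(4))
        if k in('loose','hung'):
            t=np.percentile(z,98);p=p[z>t-.012]
        if k=='handle': p=p[z>.09]
        r=cv2.minAreaRect((p[:,:2]*1000).astype(np.float32));print('  top',len(p),p.mean(0).round(4),[np.round(q,1) for q in r])
    u0,u1,v0,v1=W[n]['loose'];I=c['image'][v0-15:v1+15,u0-15:u1+15,::-1];crop.append(cv2.resize(I,(380,380),interpolation=cv2.INTER_CUBIC))
cv2.imwrite('pics/crop.png',np.hstack(crop))
E
```

```text
scene loose 403 [0.0021 0.0284 0.0498]
  top 136 [ 0.6509 -0.1202  0.0449] [array([ 650.6, -119.5]), array([57.1, 44.4]), np.float64(63.5)]
scene hung 391 [0.0271 0.0563 0.0755]
  top 133 [0.5611 0.2947 0.0693] [array([560.8, 294.9]), array([56.7, 44. ]), np.float64(70.8)]
scene handle 248 [0.012  0.1008 0.1143]
  top 139 [0.5412 0.2208 0.1075] [array([538.9, 222.8]), array([57.2, 22.4]), np.float64(72.7)]
scene plate 932 [0.0202 0.0237 0.0275]
  top 932 [0.5417 0.2049 0.0237] [array([539.7, 224.6]), array([236.6,  87.5]), np.float64(71.2)]
side loose 392 [0.0033 0.0262 0.0535]
  top 92 [ 0.6462 -0.1143  0.0483] [array([ 646.1, -115.9]), array([50.3, 41.7]), np.float64(64.4)]
side hung 508 [0.0288 0.0438 0.0794]
  top 146 [0.5581 0.3044 0.0758] [array([556.8, 298.1]), array([58.6, 39.7]), np.float64(71.9)]
side handle 410 [0.0314 0.1035 0.1178]
  top 236 [0.5362 0.2346 0.112 ] [array([534.6, 226.8]), array([59.1, 14.9]), np.float64(74.1)]
side plate 2014 [0.0205 0.0276 0.0311]
  top 2014 [0.5291 0.2351 0.0272] [array([535. , 224.3]), array([237.4,  99.6]), np.float64(73.3)]
```

View pics/crop.png

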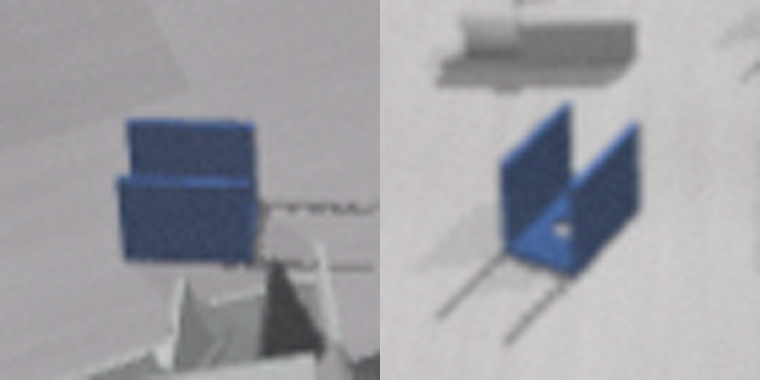

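The crop shows the blue U-channel with a light hole in its floor, at about crop (562,230) in the side view. It is the loose bracket. Its long axis points at about 64°, and the rack's at about 72.5°. I move above it.

>>> {"fn": "play_rows", "kwargs": {
  "moves": [
    [[0,0,0,-0.29,-0.07,0.2,65],[0,0,0,-0.29,-0.07,0.2,65],[0,0,0,-0.29,-0.07,0.2,65],[0,0,0,-0.29,-0.07,0.2,65],[0,0,0.23,0,0,0,65]]
  ],
  "newtons": 40
}}

```text
time: 0.52
tool_pos: [0.6421, -0.1201, 0.1638]
tcp_rot: [-2.344, -2.082, 0.012]
wrist_force: [-0.2, 1.5, -1.0]
width: 0.756
grip_force: 0.0
```

>>> {"fn": "play_rows", "kwargs": {
  "moves": [
    [[0,0,0.23,0,0,0,65],[0,0,0.23,0,0,0,65],[0,0,0.22,0,0,0,65],[0,0,0,0,0,0,65],[0,0,0,0,0,0,65]]
  ]
}}

```text
time: 0.93
tool_pos: [0.6466, -0.116, 0.1694]
tcp_rot: [-2.662, -1.667, 0.001]
wrist_force: [-0.4, -0.2, 0.3]
width: 0.762
grip_force: 0.0
```

```bash
cat >> h.py <<'E'
def wrays(c,uv):
    uv=np.atleast_2d(uv).astype(float);K=c['K'];x=(uv[:,0]-K[0,2])/K[0,0];y=(uv[:,1]-K[1,2])/K[1,1]
    th=np.hypot(x,y);s=np.where(th>1e-9,np.sin(th)/np.maximum(th,1e-9),1)
    return np.stack([x*s,y*s,np.cos(th)],1)@c['R'], -c['R'].T@c['t']
def wplane(c,uv,z):
    d,o=wrays(c,uv);return o+d*((z-o[2])/d[:,2])[:,None]
def prays(c,uv):
    uv=np.atleast_2d(uv).astype(float);K=c['K'];d=np.stack([(uv[:,0]-K[0,2])/K[0,0],(uv[:,1]-K[1,2])/K[1,1],np.ones(len(uv))],1)@c['R']
    return d,-c['R'].T@c['t']
def pplane(c,uv,z):
    d,o=prays(c,uv);return o+d*((z-o[2])/d[:,2])[:,None]
def state():
    from workcell import bot
    from scipy.spatial.transform import Rotation as Ro
    s=bot.read_state();R=Ro.from_rotvec(s['tcp_rot']).as_matrix()
    print('t',round(s['time'],2),'tcp',s['tool_pos'].round(4),'xang',np.degrees(np.arctan2(R[1,0],R[0,0])).round(2),'z',R[:,2].round(3),'F',s['wrist_force'].round(1),'w',round(s['width']*85.4,1),'g',round(s['grip_force'],1))
    return s,R
E
python3 - <<'E'
from h import *;from workcell import vision
import pickle
state()
c=vision.read_camera('wrist');pickle.dump(c,open('w1.pkl','wb'));print(c['K'].round(1).tolist(),(-c['R'].T@c['t']).round(4))
cv2.imwrite('pics/w1.png',c['image'][...,::-1])
E
```

```text
t 0.93 tcp [ 0.6466 -0.116   0.1694] xang 64.1 z [-0.001  0.    -1.   ] F [-0.4 -0.2  0.3] w 65.0 g 0.0
[[325.2, 0.0, 279.5], [0.0, 325.2, 211.3], [0.0, 0.0, 1.0]] [ 0.679  -0.0485  0.2936]
```

View pics/w1.png

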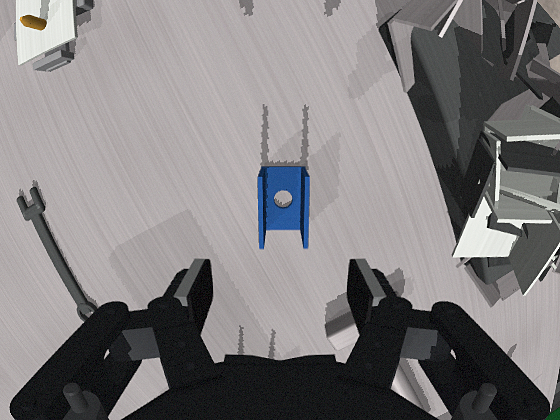

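The wrist view shows the bracket straight below with its hole at (283,199). The scrap bin, at column 390 and beyond, is well clear. Empty post tip is at (35,22).

Run:
```python
from h import *;import pickle
c=pickle.load(open('w1.pkl','rb'));H=hsv(c)
blue=((H[...,0]>100)&(H[...,0]<130)&(H[...,1]>110)).astype(np.uint8)
w=np.zeros_like(blue);w[150:260,240:330]=1;blue*=w
cn,hi=cv2.findContours(blue,cv2.RETR_CCOMP,cv2.CHAIN_APPROX_NONE)
for k,h in zip(cn,hi[0]):
    if h[3]>=0 and len(k)>20:
        p=wplane(c,k[:,0],.004);m=cv2.minAreaRect((p[:,:2]*1000).astype(np.float32));print('hole',m)
# outermost wall edges: left/right blue boundary per row -> lowest row = near end, floor ends
o=[];n=[]
for r in range(185,235):
    x=np.flatnonzero(blue[r]);o.append((x[0]-.5,r));n.append((x[-1]+.5,r))
for q in(o,n):
    p=wplane(c,q,.05);l=cv2.fitLine(p[:,:2].astype(np.float32),cv2.DIST_HUBER,0,.01,.01).ravel();print('edge z=.05',np.degrees(np.arctan2(l[1],l[0]))%180,l[2:])
# floor y-extent: columns near centre
p=[np.flatnonzero(blue[:,u]) for u in range(272,296,3)]
print([(a[0],a[-1]) for a in p]); 
a=wplane(c,[(283,p[0][0]-.5)],.0);b=wplane(c,[(283,p[0][-1]+.5)],.004);print(a,b,(a+b)/2)
```

```text
hole ((648.7383422851562, -116.2170181274414), (17.084993362426758, 17.51013946533203), 64.1866683959961)
edge z=.05 64.6216 [ 0.63128215 -0.10722115]
edge z=.05 65.56771 [ 0.66974825 -0.11849694]
[(np.int64(167), np.int64(229)), (np.int64(167), np.int64(229)), (np.int64(167), np.int64(229)), (np.int64(167), np.int64(229)), (np.int64(167), np.int64(229)), (np.int64(167), np.int64(229)), (np.int64(167), np.int64(229)), (np.int64(167), np.int64(229))]
[[ 0.66162526 -0.09057372  0.        ]] [[ 0.63585391 -0.14407222  0.004     ]] [[ 0.64873958 -0.11732297  0.002     ]]
```

>>> {"fn": "play_rows", "kwargs": {
  "moves": [
    [[0,0,-0.03,0.01,0.02,0.3,65],[0,0,0,0,0,0.3,65],[0,0,0,0,0,0.3,65],[0,0,0,0,0,0.2,65],[0,0,0,0,0,0.2,65]]
  ]
}}

```text
time: 1.4
tool_pos: [0.6483, -0.1156, 0.038]
tcp_rot: [-2.649, -1.686, 0.002]
wrist_force: [0.4, -0.8, -0.1]
width: 0.762
grip_force: 0.0
```

>>> {"fn": "play_rows", "kwargs": {
  "moves": [
    [[0,0,0,0,0,0,65],[0,0,0,0,0,0,34],[0,0,0,0,0,0,34],[0,0,0,0,0,0,34],[0,0,0,0,0,0,34]]
  ]
}}

```text
time: 1.82
tool_pos: [0.6507, -0.1163, 0.042]
tcp_rot: [2.65, 1.682, 0.004]
wrist_force: [-0.1, 1.0, 0.2]
width: 0.462
grip_force: 41.8
```

>>> {"fn": "play_rows", "kwargs": {
  "moves": [
    [[0,0,0,0,0,0,34],[0,0,0,0,0,0,34],[0,0,0,0,0,0,34],[0,0,0,0,0,0,34],[0,0,0,0,0,0,34]]
  ]
}}

```text
time: 2.23
tool_pos: [0.6503, -0.1162, 0.0415]
tcp_rot: [2.651, 1.682, 0.003]
wrist_force: [-0.4, 1.6, 5.4]
width: 0.46
grip_force: 42.7
```

>>> {"fn": "play_rows", "kwargs": {
  "moves": [
    [[0,0,0,0,0,-0.3,34],[0,0,0,0,0,-0.4,34],[0,0,0,0,0,-0.4,34],[0,0,0,0,0,-0.4,34],[0,0,0,0,0,0,34]]
  ]
}}

```text
time: 2.65
tool_pos: [0.6546, -0.1172, 0.2007]
tcp_rot: [2.643, 1.677, 0.018]
wrist_force: [1.7, -0.4, 0.4]
width: 0.455
grip_force: 42.0
```

>>> {"fn": "play_rows", "kwargs": {
  "moves": [
    [[0,0,0,0.1,-0.3,0,34],[0,0,0,0.1,-0.3,0,34],[0,0,0,0.1,-0.3,0,34],[0,0,0,0.1,-0.3,0,34],[0,0,0,0.1,-0.3,0,34]]
  ]
}}

```text
time: 3.07
tool_pos: [0.5331, -0.0061, 0.1891]
tcp_rot: [-2.652, -1.682, 0.001]
wrist_force: [0.0, 1.1, -0.9]
width: 0.461
grip_force: 41.9
```

>>> {"fn": "play_rows", "kwargs": {
  "moves": [
    [[0,0,0,0.1,-0.3,0,34],[0,0,0,0.1,-0.3,0,34],[0,0,0,0.1,-0.27,0,34],[0,0,-0.13,0,0,0,34],[0,0,-0.13,0,0,0,34]]
  ]
}}

```text
time: 3.48
tool_pos: [0.467, 0.0584, 0.1893]
tcp_rot: [-2.532, -1.858, 0.001]
wrist_force: [-0.2, -0.4, -1.2]
width: 0.46
grip_force: 41.9
```

>>> {"fn": "play_rows", "kwargs": {
  "moves": [
    [[0,0,0,0,0,0,34],[0,0,0,0,0,0,34],[0,0,0,0,0,0,34]]
  ]
}}

```text
time: 3.73
tool_pos: [0.4689, 0.0572, 0.1897]
tcp_rot: [-2.539, -1.849, 0.0]
wrist_force: [-0.2, 0.2, -1.2]
width: 0.461
grip_force: 41.9
```

Run:
```python
from h import *;from workcell import vision
import pickle
state()
c=vision.read_camera('wrist');pickle.dump(c,open('w2.pkl','wb'))
cv2.imwrite('pics/w2.png',c['image'][...,::-1])
```

```text
t 3.73 tcp [0.4689 0.0572 0.1897] xang 72.13 z [-0. -0. -1.] F [-0.2  0.2 -1.2] w 39.3 g 41.9
```

View pics/w2.png

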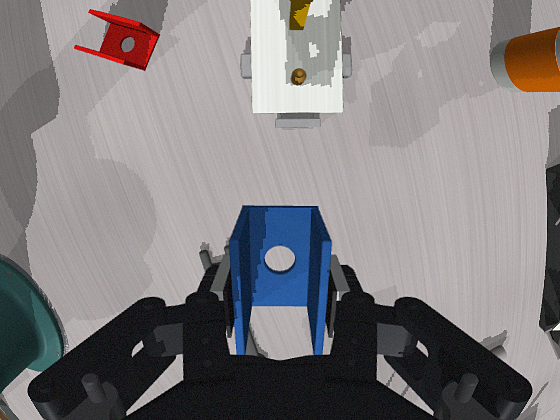

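The picture shows the held bracket with its hole at (280,260), the empty post at (298,76) and the plate's near edge at row 113, columns 252 to 343. The rack looks almost parallel to the bracket.

```bash
cat > m.py <<'E'
from h import *
def hole(c,z,win):
    H=hsv(c);u0,u1,v0,v1=win
    b=((H[...,0]>100)&(H[...,0]<130)&(H[...,1]>90)).astype(np.uint8)[v0:v1,u0:u1]
    cn,hi=cv2.findContours(1-b,cv2.RETR_LIST,cv2.CHAIN_APPROX_NONE)
    for k in cn:
        if 20<len(k) and cv2.contourArea(k)<2000:
            e=cv2.fitEllipse(k);p=wplane(c,k[:,0]+[u0,v0],z);q=cv2.minAreaRect((p[:,:2]*1000).astype(np.float32));print('hole px',np.add(e[0],[u0,v0]).round(1),'world',np.round(q[0],1),np.round(q[1],1))
def line(c,uv,z):
    p=wplane(c,uv,z);l=cv2.fitLine(p[:,:2].astype(np.float32),cv2.DIST_HUBER,0,.01,.01).ravel();return np.degrees(np.arctan2(l[1],l[0]))%180,l[2:],l[:2]
E
python3 - <<'E'
from m import *;import pickle
c=pickle.load(open('w2.pkl','rb'));H=hsv(c);hole(c,.152,(255,305,235,285))
g=c['image'].astype(int).min(-1);w=(g>195)&(H[...,1]<25)
L=[];R=[]
for r in range(60,106,3):
    x=np.flatnonzero(w[r,235:360])+235;L.append((x[0]-.5,r));R.append((x[-1]+.5,r))
print(L[::5],R[::5])
B=[(u,np.flatnonzero(w[80:130,u])[-1]+80.5) for u in range(258,340,4)];print(B[::6])
a,p1,d=line(c,L,.026);b,p2,_=line(c,R,.026);e,p3,de=line(c,B,.026);print(a,b,e)
th=np.radians((a+b)/2);ax=np.array([np.cos(th),np.sin(th)]);nx=np.array([ax[1],-ax[0]])
print('width',(p2-p1)@nx)
mid=nx*((p1+p2)/2@nx)+ax*(p3@ax+.03);print('post by plate',mid,'ctr',mid+.075*ax)
br=((H[...,0]>8)&(H[...,0]<30)&(H[...,1]>110));br[:62]=0;br[95:]=0;br[:,:280]=0;br[:,320:]=0
v,u=np.nonzero(br);print('brass',u.min(),u.max(),v.min(),v.max())
# pixel bottom end ~ nearer; line across z
for z in(.026,.06):print(z,wplane(c,[(u.mean(),v.mean()),(298.,(v.min())),(298,v.max())],z).round(4).tolist())
I=c['image'][50:135,235:360,::-1];cv2.imwrite('pics/w2c.png',cv2.resize(I,None,fx=6,fy=6))
E
```

```text
hole px [279.3 258.1] world [468.2  56.8] [15.5 15.8]
[(np.float64(250.5), 60), (np.float64(251.5), 75), (np.float64(251.5), 90), (np.float64(251.5), 105)] [(np.float64(341.5), 60), (np.float64(341.5), 75), (np.float64(341.5), 90), (np.float64(342.5), 105)]
[(258, np.float64(112.5)), (282, np.float64(112.5)), (306, np.float64(111.5)), (330, np.float64(112.5))]
72.635826 73.93576 162.86996
width 0.079266466
post by plate [0.51613235 0.15640418] ctr [0.5377022  0.22823553]
brass 291 305 68 84
0.026 [[0.5178, 0.158, 0.026], [0.5199, 0.1651, 0.026], [0.5155, 0.1514, 0.026]]
0.06 [[0.5147, 0.1545, 0.06], [0.5166, 0.1608, 0.06], [0.5127, 0.1487, 0.06]]
```

View pics/w2c.png

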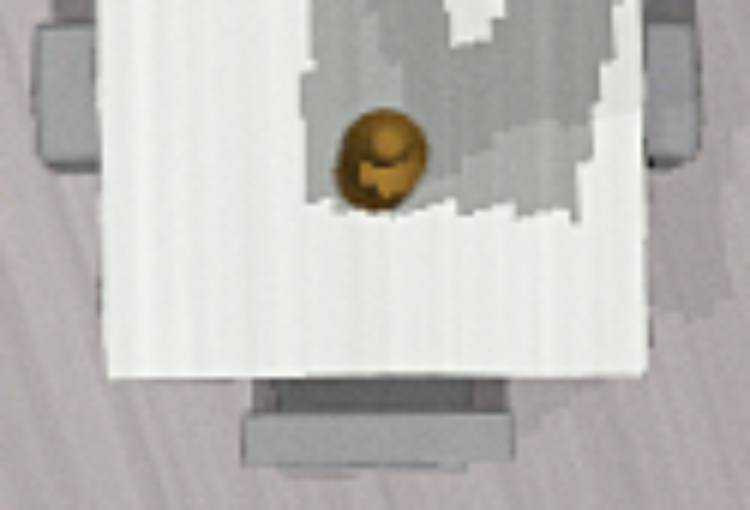

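Two estimates of the post agree at (0.516, 0.156), with the rack yaw at about 73°. I move the hole above it and stop just over the tip.

>>> {"fn": "play_rows", "kwargs": {
  "moves": [
    [[0,0,0,0.28,0.037,0,34],[0,0,0,0.28,0.037,0,34],[0,0,0,0.28,0.037,0,34],[0,0,0,0.264,0.037,0,34],[0,0,-0.03,0,0,0,34]]
  ]
}}

```text
time: 4.2
tool_pos: [0.5191, 0.1613, 0.1902]
tcp_rot: [-2.523, -1.871, -0.005]
wrist_force: [0.4, -0.7, -1.8]
width: 0.464
grip_force: 41.9
```

>>> {"fn": "play_rows", "kwargs": {
  "moves": [
    [[0,0,0,0,0,0.2,34],[0,0,0,0,0,0.3,34],[0,0,0,0,0,0.3,34],[0,0,0,0,0,0,34],[0,0,0,0,0,0,34]]
  ]
}}

```text
time: 4.62
tool_pos: [0.5147, 0.157, 0.108]
tcp_rot: [-2.523, -1.868, 0.009]
wrist_force: [-0.5, 0.1, -1.0]
width: 0.461
grip_force: 41.7
```

Run:
```python
from m import *;from workcell import vision
import pickle
s,R=state()
c=vision.read_camera('wrist');pickle.dump(c,open('w3.pkl','wb'))
d=vision.read_camera('side');pickle.dump(d,open('s3.pkl','wb'))
a=cv2.resize(c['image'][190:330,215:345],(520,560),interpolation=cv2.INTER_CUBIC)
cv2.imwrite('pics/w3.png',a[...,::-1])
```

```text
t 4.62 tcp [0.5147 0.157  0.108 ] xang 73.05 z [-0.006 -0.002 -1.   ] F [-0.5  0.1 -1. ] w 39.4 g 41.7
```

View pics/w3.png

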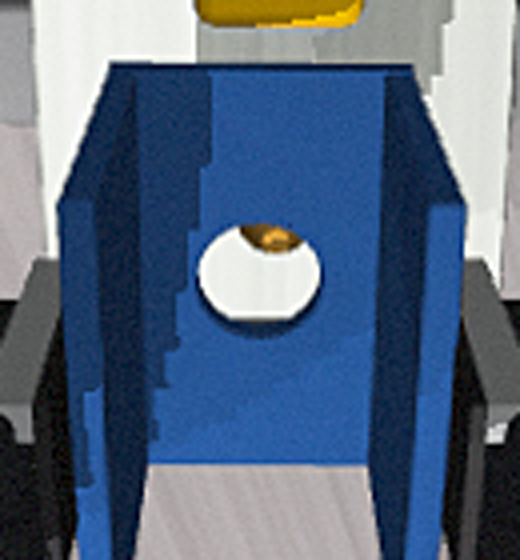

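The hole shows at crop centre (260,280), with the post tip inside it near (280,238). I work out the offset.

Run:
```python
from m import *;import pickle
c=pickle.load(open('w3.pkl','rb'))
s=lambda u,v:(215+u/4-.375,190+v/4-.375)
h=wplane(c,[s(197,280),s(322,280),s(260,222),s(260,338)],.0705);print(h.round(4));hc=h.mean(0)
p=wplane(c,[s(280,240),s(280,234),s(280,250),s(266,240),s(300,240)],.06);print(p.round(4))
ex=np.array([np.cos(np.radians(73)),np.sin(np.radians(73)),0]);ey=np.array([ex[1],-ex[0],0])
for q in(p[0],np.array([.516,.1564,0])):print('tool dx dy mm',(q-hc)@ex*1000,(q-hc)@ey*1000)
```

```text
[[0.5057 0.1583 0.0705]
 [0.5221 0.1534 0.0705]
 [0.5164 0.1641 0.0705]
 [0.5113 0.1472 0.0705]]
[[0.517  0.1564 0.06  ]
 [0.5173 0.1573 0.06  ]
 [0.5166 0.1548 0.06  ]
 [0.5151 0.1569 0.06  ]
 [0.5198 0.1555 0.06  ]]
tool dx dy mm 1.5205205568663633 2.8553823158683547
tool dx dy mm 1.253814112963972 1.8464580619782156
```

>>> {"fn": "play_rows", "kwargs": {
  "moves": [
    [[0,0,0,0.014,0.024,0,34],[0,0,0,0,0,0,34],[0,0,0,0,0,0,34],[0,0,0,0,0,0,34],[0,0,0,0,0,0,34]]
  ]
}}

```text
time: 5.13
tool_pos: [0.5197, 0.1587, 0.1106]
tcp_rot: [2.524, 1.871, 0.002]
wrist_force: [0.1, -0.3, -1.0]
width: 0.459
grip_force: 41.7
```

Run:
```python
from m import *;from workcell import vision
import pickle
s,R=state()
c=vision.read_camera('wrist');pickle.dump(c,open('w4.pkl','wb'))
d=vision.read_camera('side');pickle.dump(d,open('s4.pkl','wb'))
a=cv2.resize(c['image'][235:285,255:305],(500,500),interpolation=cv2.INTER_CUBIC)
cv2.imwrite('pics/w4.png',a[...,::-1])
```

```text
t 5.13 tcp [0.5197 0.1587 0.1106] xang 73.1 z [ 0.001  0.    -1.   ] F [ 0.1 -0.3 -1. ] w 39.2 g 41.7
```

View pics/w4.png

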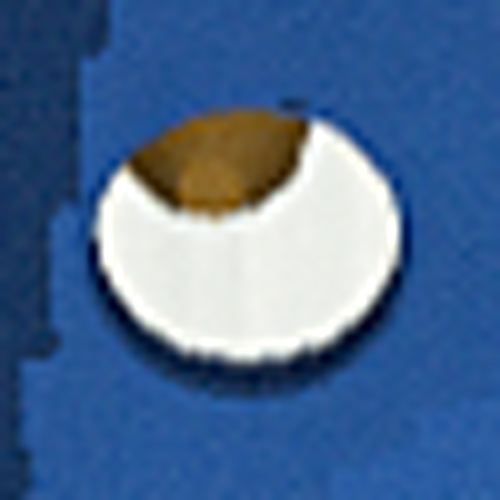

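The tip now shows at crop (212,185), and the hole centre is about (248,248). The arm had not yet settled at the last look, so I measure again.

Run:
```python
from m import *;import pickle
c=pickle.load(open('w4.pkl','rb'))
s=lambda u,v:(255+u/10-.45,235+v/10-.45)
h=wplane(c,[s(92,240),s(405,240),s(250,102),s(250,395)],.073);print(h.round(4),np.linalg.norm(h[0]-h[1]),np.linalg.norm(h[2]-h[3]));hc=h.mean(0)
p=wplane(c,[s(212,183)],.06);print(p.round(4))
ex=np.array([np.cos(np.radians(73)),np.sin(np.radians(73)),0]);ey=np.array([ex[1],-ex[0],0])
for q in(p[0],np.array([.516,.1564,0])):print('tool dx dy mm',(q-hc)@ex*1000,(q-hc)@ey*1000)
state()
```

```text
[[0.5111 0.1607 0.073 ]
 [0.5275 0.1557 0.073 ]
 [0.5217 0.1661 0.073 ]
 [0.5166 0.149  0.073 ]] 0.017140363175426297 0.017810050140462278
[[0.5165 0.1566 0.06  ]]
tool dx dy mm -1.9963087276361349 -2.179456432336469
tool dx dy mm -2.3421910640092283 -2.6236967538630527
t 5.23 tcp [0.5194 0.1586 0.1102] xang 73.1 z [ 0.  0. -1.] F [ 0.3 -0.3 -0.9] w 39.3 g 41.7
```

>>> {"fn": "play_rows", "kwargs": {
  "moves": [
    [[0,0,0,-0.018,-0.02,0,34],[0,0,0,0,0,0,34],[0,0,0,0,0,0,34],[0,0,0,0,0,0,34],[0,0,0,0,0,0,34]]
  ]
}}

```text
time: 5.65
tool_pos: [0.5169, 0.1575, 0.11]
tcp_rot: [-2.524, -1.871, -0.0]
wrist_force: [0.8, -0.6, -1.4]
width: 0.459
grip_force: 41.7
```

>>> {"fn": "play_rows", "kwargs": {
  "moves": [
    [[0,0,0,0,0,0,34],[0,0,0,0,0,0,34],[0,0,0,0,0,0,34],[0,0,0,0,0,0,34],[0,0,0,0,0,0,34]]
  ]
}}

```text
time: 6.07
tool_pos: [0.5169, 0.1575, 0.11]
tcp_rot: [-2.524, -1.871, 0.0]
wrist_force: [0.2, -1.0, -1.7]
width: 0.46
grip_force: 41.7
```

>>> {"fn": "play_rows", "kwargs": {
  "moves": [
    [[0,0,0,0,0,0.06,34],[0,0,0,0,0,0.06,34],[0,0,0,0,0,0.06,34],[0,0,0,0,0,0,34],[0,0,0,0,0,0,34]]
  ]
}}

```text
time: 6.48
tool_pos: [0.5161, 0.1573, 0.0909]
tcp_rot: [-2.523, -1.87, 0.003]
wrist_force: [-0.1, -0.5, -1.8]
width: 0.458
grip_force: 41.7
```

Run:
```python
from m import *;from workcell import vision
import pickle
s,R=state()
c=vision.read_camera('wrist')
a=cv2.resize(c['image'][225:295,245:315],(420,420),interpolation=cv2.INTER_CUBIC)
d=vision.read_camera('side')['image'][225:325,240:340]
cv2.imwrite('pics/w5.png',np.hstack([a,cv2.resize(d,(380,420))[:,:]])[:,:800,::-1])
```

```text
t 6.48 tcp [0.5161 0.1573 0.0909] xang 73.1 z [-0.002 -0.001 -1.   ] F [-0.1 -0.5 -1.8] w 39.1 g 41.7
```

View pics/w5.png

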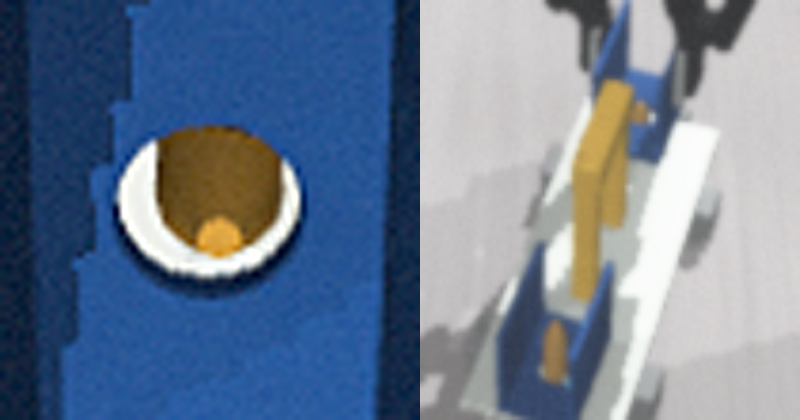

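The post tip is through the hole, about 1 mm off to the right. I correct slightly and lower.

>>> {"fn": "play_rows", "kwargs": {
  "moves": [
    [[0,0,0,0,0.008,0,34],[0,0,0,0,0,0.07,34],[0,0,0,0,0,0.07,34],[0,0,0,0,0,0.07,34],[0,0,0,0,0,0,34]]
  ]
}}

```text
time: 7.0
tool_pos: [0.516, 0.1568, 0.0688]
tcp_rot: [-2.523, -1.87, 0.005]
wrist_force: [-0.6, 0.3, -1.2]
width: 0.461
grip_force: 41.8
```

>>> {"fn": "play_rows", "kwargs": {
  "moves": [
    [[0,0,0,0,0,0,34],[0,0,0,0,0,0.015,34],[0,0,0,0,0,0,34],[0,0,0,0,0,0,34],[0,0,0,0,0,0,34]]
  ]
}}

```text
time: 7.42
tool_pos: [0.5179, 0.1573, 0.0697]
tcp_rot: [2.524, 1.871, 0.001]
wrist_force: [-0.9, 0.3, -0.4]
width: 0.462
grip_force: 41.8
```

>>> {"fn": "play_rows", "kwargs": {
  "moves": [
    [[0,0,0,0,0,0.012,34],[0,0,0,0,0,0,34],[0,0,0,0,0,0,34],[0,0,0,0,0,0,34],[0,0,0,0,0,0,34]]
  ]
}}

```text
time: 7.83
tool_pos: [0.5177, 0.1572, 0.0683]
tcp_rot: [2.524, 1.871, 0.0]
wrist_force: [-0.2, 0.1, -1.2]
width: 0.458
grip_force: 41.8
```

>>> {"fn": "play_rows", "kwargs": {
  "moves": [
    [[0,0,0,0,0,0.012,34],[0,0,0,0,0,0,34],[0,0,0,0,0,0,34],[0,0,0,0,0,0,34],[0,0,0,0,0,0,34]]
  ]
}}

```text
time: 8.25
tool_pos: [0.5179, 0.1573, 0.0675]
tcp_rot: [2.524, 1.871, 0.001]
wrist_force: [-1.4, 0.3, 4.0]
width: 0.461
grip_force: 42.4
```

Contact shows at the expected height, with 4 N upwards. I release and rise.

>>> {"fn": "play_rows", "kwargs": {
  "moves": [
    [[0,0,0,0,0,0,60],[0,0,0,0,0,0,75],[0,0,0,0,0,0,75],[0,0,0,0,0,0,75],[0,0,0,0,0,0,75]]
  ]
}}

```text
time: 8.67
tool_pos: [0.5176, 0.1572, 0.0669]
tcp_rot: [-2.524, -1.871, 0.0]
wrist_force: [-0.2, 0.4, -0.1]
width: 0.876
grip_force: 0.0
```

>>> {"fn": "play_rows", "kwargs": {
  "moves": [
    [[0,0,0,0,0,0,75],[0,0,0,0,0,-0.1,75],[0,0,0,0,0,-0.3,75],[0,0,0,0,0,-0.4,75],[0,0,0,0,0,-0.4,75]]
  ]
}}

```text
time: 9.08
tool_pos: [0.5164, 0.1569, 0.1878]
tcp_rot: [-2.523, -1.87, 0.004]
wrist_force: [1.9, 0.6, 0.6]
width: 0.879
grip_force: 0.0
```

>>> {"fn": "play_rows", "kwargs": {
  "moves": [
    [[0,0,0,0,0,0,75],[0,0,0,0,0,0,75],[0,0,0,0,0,0,75],[0,0,0,0,0,0,75],[0,0,0,0,0,0,75]]
  ]
}}

```text
time: 9.5
tool_pos: [0.5163, 0.1569, 0.1853]
tcp_rot: [-2.523, -1.87, 0.005]
wrist_force: [0.6, 0.5, -0.4]
width: 0.878
grip_force: 0.0
```

Run:
```python
from m import *;from workcell import vision
import pickle
s,R=state()
c=vision.read_camera('wrist');pickle.dump(c,open('w6.pkl','wb'))
d=vision.read_camera('side');pickle.dump(d,open('s6.pkl','wb'))
cv2.imwrite('pics/w6.png',np.hstack([cv2.resize(c['image'],(480,360)),cv2.resize(d['image'][225:345,235:335],(300,360))])[...,::-1])
H=hsv(c);y=(H[...,0]>18)&(H[...,0]<32)&(H[...,1]>150);k=max(cv2.findContours(y.astype(np.uint8),0,1)[0],key=cv2.contourArea)
print(cv2.boundingRect(k))
p=wplane(c,k[:,0],.114);print(cv2.minAreaRect((p[:,:2]*1000).astype(np.float32)))
```

```text
t 9.5 tcp [0.5163 0.1569 0.1853] xang 73.1 z [-0.003 -0.001 -1.   ] F [ 0.6  0.5 -0.4] w 75.0 g 0.0
(267, 69, 27, 97)
((537.8346557617188, 228.2582244873047), (58.13652038574219, 15.296904563903809), 73.37947082519531)
```

View pics/w6.png

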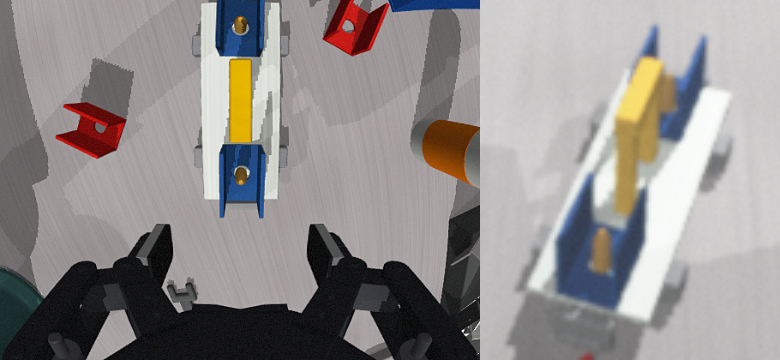

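The left view shows both brackets seated and in line, with the handle bar at (240,101). The side crop agrees. I go over the handle.

>>> {"fn": "play_rows", "kwargs": {
  "moves": [
    [[0,0,0,0.25,0,0,75],[0,0,0,0.25,0,0,75],[0,0,0,0.246,0,0,75],[0,0,0,0,0,0.2,75],[0,0,0,0,0,0,75]]
  ]
}}

```text
time: 10.02
tool_pos: [0.5373, 0.2289, 0.1631]
tcp_rot: [-2.521, -1.872, 0.01]
wrist_force: [-1.5, -0.9, -0.7]
width: 0.884
grip_force: 0.0
```

>>> {"fn": "play_rows", "kwargs": {
  "moves": [
    [[0,0,0,0,0,0,75],[0,0,0,0,0,0,75],[0,0,0,0,0,0,75],[0,0,0,0,0,0,75],[0,0,0,0,0,0,75]]
  ]
}}

```text
time: 10.43
tool_pos: [0.5397, 0.2283, 0.1679]
tcp_rot: [2.524, 1.87, 0.002]
wrist_force: [0.3, 0.4, 1.0]
width: 0.877
grip_force: 0.0
```

>>> {"fn": "play_rows", "kwargs": {
  "moves": [
    [[0,0,0,-0.005,-0.018,0.1,75],[0,0,0,0,0,0.2,75],[0,0,0,0,0,0.2,75],[0,0,0,0,0,0.12,75],[0,0,0,0,0,0,75]]
  ]
}}

```text
time: 10.85
tool_pos: [0.5347, 0.2275, 0.1013]
tcp_rot: [-2.522, -1.869, 0.01]
wrist_force: [-0.5, -1.4, -1.1]
width: 0.88
grip_force: 0.0
```

>>> {"fn": "play_rows", "kwargs": {
  "moves": [
    [[0,0,0,0,0,0,75],[0,0,0,0,0,0,75],[0,0,0,0,0,0,75],[0,0,0,0,0,0,75],[0,0,0,0,0,0,75]]
  ]
}}

```text
time: 11.27
tool_pos: [0.5383, 0.229, 0.1062]
tcp_rot: [2.523, 1.871, 0.003]
wrist_force: [0.5, -0.3, 0.3]
width: 0.877
grip_force: 0.0
```

>>> {"fn": "play_rows", "kwargs": {
  "moves": [
    [[0,0,0,-0.007,0,0,50],[0,0,0,0,0,0,30],[0,0,0,0,0,0,8],[0,0,0,0,0,0,8],[0,0,0,0,0,0,8]]
  ],
  "newtons": 90
}}

```text
time: 11.68
tool_pos: [0.5376, 0.2279, 0.1052]
tcp_rot: [2.523, 1.871, 0.001]
wrist_force: [3.8, -2.7, -2.4]
width: 0.172
grip_force: 68.5
```

>>> {"fn": "play_rows", "kwargs": {
  "moves": [
    [[0,0,0,0,0,0,8],[0,0,0,0,0,0,8],[0,0,0,0,0,0,8],[0,0,0,0,0,0,8],[0,0,0,0,0,0,8]]
  ]
}}

```text
time: 12.1
tool_pos: [0.5377, 0.2279, 0.1052]
tcp_rot: [2.523, 1.871, 0.001]
wrist_force: [1.2, -2.2, 0.7]
width: 0.169
grip_force: 87.9
```

Firm grip on the handle, with the opening at about 14.5 mm. I lift gently by 100 mm.

>>> {"fn": "play_rows", "kwargs": {
  "moves": [
    [[0,0,0,0,0,-0.03,8],[0,0,0,0,0,-0.06,8],[0,0,0,0,0,-0.1,8],[0,0,0,0,0,-0.12,8],[0,0,0,0,0,-0.14,8]]
  ]
}}

```text
time: 12.52
tool_pos: [0.5364, 0.2278, 0.1503]
tcp_rot: [-2.523, -1.87, 0.003]
wrist_force: [-0.0, 0.0, -5.7]
width: 0.165
grip_force: 87.9
```

>>> {"fn": "play_rows", "kwargs": {
  "moves": [
    [[0,0,0,0,0,-0.14,8],[0,0,0,0,0,-0.13,8],[0,0,0,0,0,-0.12,8],[0,0,0,0,0,-0.1,8],[0,0,0,0,0,-0.06,8]]
  ]
}}

```text
time: 12.93
tool_pos: [0.5379, 0.2283, 0.2072]
tcp_rot: [2.523, 1.871, 0.004]
wrist_force: [-0.1, 0.1, -5.5]
width: 0.171
grip_force: 87.9
```

>>> {"fn": "play_rows", "kwargs": {
  "moves": [
    [[0,0,0,0,0,-0.02,8],[0,0,0,0,0,0,8],[0,0,0,0,0,0,8],[0,0,0,0,0,0,8],[0,0,0,0,0,0,8]]
  ]
}}

```text
time: 13.35
tool_pos: [0.5367, 0.2277, 0.206]
tcp_rot: [-2.523, -1.871, 0.003]
wrist_force: [-0.9, 0.2, -5.7]
width: 0.172
grip_force: 87.9
```

>>> {"fn": "play_rows", "kwargs": {
  "moves": [
    [[0,0,0,0,0,0,8],[0,0,0,0,0,0,8],[0,0,0,0,0,0,8],[0,0,0,0,0,0,8],[0,0,0,0,0,0,8]]
  ]
}}

```text
time: 13.77
tool_pos: [0.5373, 0.228, 0.207]
tcp_rot: [-2.524, -1.871, 0.0]
wrist_force: [-0.3, -0.7, -5.2]
width: 0.173
grip_force: 87.9
```

>>> {"fn": "play_rows", "kwargs": {
  "moves": [
    [[0,0,0,0,0,0,8],[0,0,0,0,0,0,8],[0,0,0,0,0,0,8],[0,0,0,0,0,0,8],[0,0,0,0,0,0,8]]
  ]
}}

```text
time: 14.18
tool_pos: [0.5373, 0.228, 0.2071]
tcp_rot: [-2.524, -1.871, -0.0]
wrist_force: [0.2, 0.2, -6.2]
width: 0.172
grip_force: 87.9
```

>>> {"fn": "play_rows", "kwargs": {
  "moves": [
    [[0,0,0,0,0,0,8],[0,0,0,0,0,0,8],[0,0,0,0,0,0,8],[0,0,0,0,0,0,8],[0,0,0,0,0,0,8]]
  ]
}}

```text
time: 14.6
tool_pos: [0.5373, 0.228, 0.2071]
tcp_rot: [-2.524, -1.871, -0.0]
wrist_force: [0.2, -0.2, -6.0]
width: 0.169
grip_force: 87.9
```

Run:
```python
from m import *;from workcell import vision
s,R=state();print(abs(s['joint_vel']).max(),s['torque'].round(2))
c=vision.read_camera('wrist')['image'];d=vision.read_camera('side')
cv2.imwrite('pics/f.png',np.hstack([cv2.resize(c,(400,300)),cv2.resize(d['image'][170:320,200:400],(400,300))])[...,::-1])
X,ok=cloud(d);H=hsv(d);m=(H[...,1]<40)&ok&(abs(X[...,2]-.126)<.02)&(np.hypot(X[...,0]-.538,X[...,1]-.228)<.13)
p=X[m];A=np.c_[p[:,:2],np.ones(len(p))];q=np.linalg.lstsq(A,p[:,2],rcond=None)[0];print(len(p),'plane slope',q[:2].round(3),'z ctr',q@[.538,.228,1])
```

```text
t 14.6 tcp [0.5373 0.228  0.2071] xang 73.1 z [-0.  0. -1.] F [ 0.2 -0.2 -6. ] w 14.4 g 87.9
0.00633037032257909 [-0.02  0.02 -0.05]
1652 plane slope [ 0.006 -0.006] z ctr 0.13004691074850103
```

View pics/f.png

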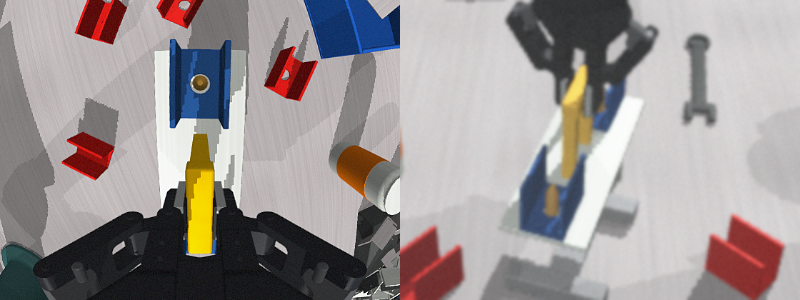

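The rack hangs level (slope about 0.006) and clear of the stand, with both brackets seated. The arm has been still for over 1 s, so I hand in.

```bash
python3 -c "
from workcell import bot
print(bot.finish_job())"
```

```text
the job is handed in; nothing more can be done
None
```

The blue bracket sits on the empty post, and I handed the job in with the rack held level by its handle about 10 cm above its stand, both brackets still seated; the hand-in call returned no verdict.

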